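# Lock the hat spinner, release both catches, hold its guard gate open

## Task

I need to get at the hat block inside the spinner's guard: first swing the lock hook on the drive box fully home into its jaw, so the spindle cannot turn. Then squeeze the gate's two catches fully, the one with round pins first and the one with flat paddles second, take the gate by its upright handle and swing it past its detent until it is wide open, 60 degrees or more. The gate springs back, so finish while still holding it there by the handle, and leave the things lying around where they are.

Things in the scene. Friction and masses are not known exactly. Their poses are not given: they have to be found in the camera images.
- machine: Fixed bench hat spinner: grey base, aluminium guard frame with clear panels, its top 165 mm above the table, a wooden hat block inside; grey drive box (220 x 120 x 110 mm high) at front left. Origin on the table under the guard; own x points to the rear (gate at the -x side), y to the left seen from the gate side, z up. 'Machine x, y' below are these. Place and yaw vary.
- hook (a joint): Lock hook: flat steel bar 100 mm long lying level on the drive box (120 to 128 mm above the table), turning about an upright pin at its front end. Angle, rad: 0 = home in its jaw (a stop), bar pointing to machine +x; grows to 1.5 as it swings to machine +y. Starts at 0.7 to 1.3. Friction about 1 N at the knob; stays where left.
- hook_hinge (a point): Point on the vertical pivot axis of the lock hook, 160 mm above the table.
- hook_knob (a point): Grip point of the hook's knob, 169 mm above the table: an upright round steel stem, 14 mm diameter, 75 mm from the pivot axis, standing from the bar up to 189 mm above the table. Moves with the hook.
- first_mid (a point): Catch to squeeze FIRST, with two ROUND upright pins (10 mm diameter): point mid-way between the pins as at the start, 195 mm above the table; stays put. Pins 18 mm either side along machine y (46 mm over outsides), from 170 to 215 mm high. Pin at -y fixed; pin at +y slides to it by 14 mm. On the frame's front top rail, left or right, swapped with the other at random.
- first_slide (a joint): Travel of the sliding pin of the first catch, m: 0 = gate latched, 0.014 = fully squeezed (32 mm over the outsides). It takes about 3 N and stays where left; the gate is free of it beyond about 0.007.
- first_post: The fixed round pin of the first catch, origin at its foot, 170 mm above the table.
- second_mid (a point): Catch to squeeze SECOND, with two FLAT upright paddles (10 mm thick along machine y, 26 mm wide along x): point mid-way between the paddles as at the start, 195 mm above the table; stays put. Otherwise like the first: 46 mm over outsides, 170 to 215 mm high, paddle at -y fixed, paddle at +y slides to it by 14 mm.
- second_slide (a joint): Travel of the sliding paddle of the second catch, m: 0 = latched, 0.014 = fully squeezed. Same stiffness as the first; stays where left.
- second_post: The fixed flat paddle of the second catch, origin at its foot, 170 mm above the table.
- gate (a joint): Gate angle, rad: 0 shut, 1.4 stop. Leaf 276 mm wide, 50 to 150 mm above the table, hinged upright at its left (+y) end; free edge swings out to machine -x (clockwise from above). Held by both catches. A detent resists from 0.3 to 0.6 rad (about 5 N at the handle) and a spring always pulls it shut (1 to 3 N at the handle): it does not stay wide open by itself.
- gate_hinge (a point): Point on the gate's vertical hinge axis, 205 mm above the table.
- gate_handle: Gate handle: upright round steel bar, 16 mm diameter, 47 mm in front of the leaf and 160 mm along it from the hinge axis (167 mm from the axis in all). Origin on the bar's axis 205 mm above the table, 10 mm below its top end; free of brackets from 147 mm upward. Moves with the gate.
- spray_bottle: Bystander, leave alone. Spray bottle, 76 mm across, 195 mm tall, origin under its centre.
- drink_bottle: Bystander, leave alone. Drink bottle, 64 mm across, 190 mm tall, origin under its centre.
- ribbon_roll: Bystander, leave alone. Ribbon roll lying flat, 84 mm across, 32 mm high, origin under its centre.
- wrench: Bystander, leave alone. Wrench lying flat on the table in front of the gate, under 25 mm high: the gate passes above it.
- wax_tin: Bystander, leave alone. Round wax tin, 72 mm across, 48 mm high, left of the drive box, origin under its centre.
- iron: Bystander, leave alone. Electric iron, 200 x 100 mm, 125 mm tall, origin under its centre.
- brim_flange: Bystander, leave alone. Wooden brim ring lying flat, 270 mm across, 25 mm high, origin under its centre.

How it is judged:
On the way, in this order (a step that is already met when the one before it is completed fails the run):
1. the lock hook is home in its jaw (value of joint hook below 0.06 rad), for 0.2 s.
2. the round-pin catch is squeezed, its fixed pin in the grip (value of joint first_slide above 0.01 m and contact force between the fingers and first_post above 1 N), for 0.1 s.
3. the flat-paddle catch is squeezed, its fixed paddle in the grip (value of joint second_slide above 0.01 m and contact force between the fingers and second_post above 1 N), for 0.1 s.
4. the gate is past its detent (value of joint gate above 0.65 rad), for 0.1 s.
At the end, for the whole second after the job is handed in: The gate stands still (under 0.1 rad/s) at more than 1.0 rad, held by the fingers on its handle (contact force over 1.5 N); the lock hook is within 0.08 rad of home; both catches are still squeezed by more than 8 mm (value of joint gate above 1 rad and contact force between the fingers and gate_handle above 1.5 N and value of joint hook below 0.08 rad and value of joint each of first_slide, second_slide above 0.008 m and velocity of joint gate between -0.1 and 0.1 rad/s); the arm keeps its last pose, push and grip.
It fails at once if a catch is squeezed before the lock hook is home (value of joint hook above 0.2 rad and value of joint any of first_slide, second_slide above 0.005 m).
It fails at once if the flat-paddle catch is squeezed before the round-pin catch (value of joint second_slide above 0.005 m and value of joint first_slide below 0.008 m).
It fails at once if a thing lying around is shifted by more than 30 mm (distance of any of spray_bottle, drink_bottle, ribbon_roll, wrench, wax_tin, iron, brim_flange from where it was at the start of the episode above 0.03 m).
It also fails if it takes over 69 s, if anything falls off the work surface, if the arm or the gripper's body presses on something with over 40 N, if the wrist force passes 120 N, or if a joint passes its speed limit or range.

## Robot

A 6-joint arm with a two-finger parallel gripper is mounted at the origin on the work surface. World frame = base frame: x ahead of the robot, y to its left, z up, the work surface at z = 0. Lengths are in m, angles in rad, forces in N, time in s.
With the tool pointing down it reaches from about 0.375 to 0.975 m from the base axis. Payload 3.8 kg.
Tool frame: the origin (TCP) lies where the fingers leave the gripper's body, on its centre line; the fingertips stand 73 mm ahead of it and the grasp point (between the pads) lies 54 mm ahead of it (nose_length is the distance from the TCP to the fingertips, in m); z points along the fingers, y is the line along which they close (so a half turn about z gives the same grasp; the last joint's range is limited). The gripper opens to 85 mm and grips with 20 to 120 N. Pads are 22 mm wide; open, the fingers measure 114 mm over their backs; the gripper's body (76 mm by 85 mm) begins 54 mm behind the grasp point. The pads swing forward as they close: fully open they stand 13 mm farther back than shut.
Start: joints at [-1.331, 0.264, 1.604, -0, 1.274, -0.037], TCP at [0.184, -0.649, 0.304] pointing down, gripper open.
Joint ranges: [-2.63, 2.63], [-0.94, 2.18], [0.31, 2.57], [-1.31, 4.45], [0, 2.66], [-2.55, 2.55]. Speed limits (rad/s): [2.57, 2.57, 3.14, 3.14, 3.14, 3.14].

## Interface

Orientations are given as a rotation vector (axis times angle).
In Python, from workcell import read_state, read_camera, calibration, finish_job, look_for, cut_out, tip_of, nose_length gives the robot as it stands.
- The arm moves only by the tool step_arm, never from a script. Its argument "targets" is a list of rows, each a list of 3 entries, a list of its own where there are three numbers: the turn, a rotation vector about the tool's x, y, z in rad, then the shift along the tool's x, y, z in mm, then the finger opening in mm, from 0 to 85.4. In form: [[[ax, ay, az], [x, y, z], grip], ...]. A call has 1 to 5 rows; each row shifts and turns the commanded pose from where the row before left it, along the tool's axes as they then stand; what a row does not reach is not made up. A row lasts 1/12 s, in which the tool goes at most 41.7 mm and 7.16 degrees, less where a joint would pass 70% of its speed; a pose out of reach is approached as far as the arm can. A call with a gripper value outside its range is refused whole. The fingers move at their own pace and stop on an object; "grip_force" is the grip in N (left out, the last holds). Time passes only in rows, so rows that do not move let the fingers close. It gives the time, the measured TCP pose, the force, the opening and the grip force at its end, in the units of the state.
- read_state(): the state, without advancing time (a new reading comes with each control period).
- read_camera(name): name is "scene" or "side" or "wrist"; returns the picture (384x512x3 uint8, red, green, blue); there is no depth.
- calibration(name): a dict with "camera_matrix" (3x3 intrinsics, pixels), "R" (3x3) and "t" (3): a world point X has camera coordinates R X + t. Camera axes: x right, y down, z forward; pixel columns grow to the right and rows downward; lengths in m; the calibration is good to about 2 mm. The wrist camera is an equidistant fisheye: a pixel r from the principal point sees the ray r / f radians off the axis. A picture is of the moment at which its call begins: read the wrist's pose just before it. calibration takes no time and is no camera call; for the wrist camera it gives the pose at the moment of the call.
- finish_job(): hands the job in; it is judged then, once.
Trained networks look in the newest picture that a camera, given by its name, has taken for a name from the list of things; names that differ only in an ending like _2 or _b are one class to them, and where a whole thing is asked for, a point or a joint stands for the part that bears it (a point fixed in the world has none). Each returns a list of dicts, best first, with "score" (0 to 1); they miss things now and then, are a little off and sometimes report something else, mostly with a low value. They report only what shows in the picture. A call takes as long as a camera call.
- look_for(camera, query): "extent" ([left, top, right, bottom] in pixels, round what is visible of it).
- cut_out(camera, query): "region" (384x512 bool, what is visible of it) and "extent" ([left, top, right, bottom] in pixels, round what is visible of it).
- tip_of(camera, query): "at" ([row, column] in pixels: a listed point, or the origin of a listed thing).
The state is a dict: "time": time; "q": joint angles; "joint_vel": joint speeds; "joint_torque": joint torques, N m; "tool_pos": TCP position; "tcp_rot": TCP orientation; "wrist_force": force on the tool from outside, world axes, zero at the start; "torque": the same for the moment, N m; "width": opening from 0.0 (shut) to 1.0 (fully open); "grip_force": force on a finger pad.
Only numpy, scipy, OpenCV 4.12 (cv2) and the standard library are available. Lean on these libraries where they do the work, as an engineer would, in place of code of your own. Each camera call takes 0.05 s, during which the arm holds its last target. There are 200 camera calls.

## Working session

There is one attempt and no reset: what is moved stays moved. The work goes in short steps, Python scripts to look and compute and a tool call to move; the robot and the scene stay as the last step left them, time stands still between calls to the robot, and variables do not carry over. Pictures are saved under pics/ and viewed, at most 11 in all, crops included, and the job is handed in when it is done.

Besides the shell and the picture viewer there is one more tool, called after "Request:" as name([rows], argument=value, ...), one row to a line, values as JSON. step_arm: Moves the arm, as the interface text tells. Its arguments: {"type":"object","properties":{"targets":{"type":"array","items":{"type":"array"}},"grip_force":{"type":"number"}},"required":["targets"]}

```bash
mkdir -p pics; ls
cat > h.py <<'E'
import numpy as np, cv2
from scipy.optimize import least_squares
from scipy.spatial.transform import Rotation as Ro
from workcell import *
def ray(c,cal,at):
    K=np.array(cal["camera_matrix"]);R=np.array(cal["R"]);t=np.array(cal["t"])
    v,u=at; x=(u-K[0,2])/K[0,0]; y=(v-K[1,2])/K[1,1]
    if c=="wrist":
        r=np.hypot(x,y); s=np.sin(r)/r if r>1e-9 else 1.; d=np.array([x*s,y*s,np.cos(r)])
    else: d=np.array([x,y,1.])
    d=R.T@d; return -R.T@t, d/np.linalg.norm(d)
def atz(c,cal,at,z):
    o,d=ray(c,cal,at); return o+d*(z-o[2])/d[2]
E
python3 - <<'E'
from h import *
s=read_state();print(s)
for c in("scene","side"):
    im=read_camera(c);cv2.imwrite(f"pics/{c}0.png",im[:,:,::-1])
    cal=calibration(c);print(c,(-np.array(cal["R"]).T@np.array(cal["t"])).round(3))
    for n,z in dict(hook_hinge=.16,hook_knob=.169,first_mid=.195,second_mid=.195,first_post=.17,second_post=.17,gate_hinge=.205,gate_handle=.205,machine=0,spray_bottle=0,drink_bottle=0,ribbon_roll=0,wrench=0,wax_tin=0,iron=0,brim_flange=0).items():
        print(n,[(round(d["score"],2),np.round(d["at"]).tolist(),atz(c,cal,d["at"],z)[:2].round(3).tolist()) for d in tip_of(c,n)[:2]])
E
```

```text
pics
{'time': 0.0, 'q': array([-1.33089523e+00,  2.64743761e-01,  1.60539360e+00,  3.00374094e-05,
        1.27372326e+00, -3.68706188e-02]), 'joint_vel': array([-0.00075068, -0.00065882, -0.00141723,  0.00047522, -0.00201646,
       -0.00109732]), 'joint_torque': array([-3.12052514e-03, -5.15117919e+01, -3.67317724e+01, -1.78409041e-04,
        1.30412015e-02, -7.25685368e-06]), 'tool_pos': array([ 0.1843309 , -0.64873645,  0.30255761]), 'tcp_rot': array([-3.10932316e+00, -4.33040329e-01,  3.15933600e-04]), 'wrist_force': array([-0.2254889 , -0.38915798, -0.16232226]), 'torque': array([-0.04068576,  0.02780752, -0.02742727]), 'grip_force': 0.0, 'width': 0.9975365976072269}
scene [ 1.124 -0.805  0.96 ]
hook_hinge [(0.57, [157.0, 278.0], [0.552, 0.183]), (0.38, [260.0, 138.0], [0.495, -0.432])]
hook_knob [(0.58, [150.0, 298.0], [0.597, 0.252])]
first_mid [(0.58, [187.0, 281.0], [0.67, 0.008])]
second_mid [(0.7, [216.0, 245.0], [0.654, -0.164]), (0.69, [237.0, 195.0], [0.586, -0.306])]
first_post [(0.55, [194.0, 276.0], [0.66, -0.005]), (0.25, [263.0, 143.0], [0.52, -0.436])]
second_po
[... 912 characters left out ...]
 266.0], [0.66, -0.167]), (0.46, [157.0, 286.0], [0.577, -0.18])]
gate_hinge [(0.83, [176.0, 225.0], [0.635, 0.089])]
gate_handle [(0.47, [160.0, 267.0], [0.585, -0.072])]
machine [(0.6, [186.0, 223.0], [0.789, -0.057])]
spray_bottle [(0.8, [194.0, 348.0], [0.376, -0.339])]
drink_bottle [(0.94, [157.0, 288.0], [0.714, -0.407]), (0.71, [188.0, 222.0], [0.786, -0.049])]
ribbon_roll [(0.72, [193.0, 349.0], [0.377, -0.352]), (0.52, [186.0, 314.0], [0.51, -0.298])]
wrench [(0.7, [211.0, 309.0], [0.439, -0.152])]
wax_tin [(0.65, [260.0, 196.0], [0.588, 0.282]), (0.64, [334.0, 140.0], [0.517, 0.556])]
iron [(0.59, [334.0, 141.0], [0.516, 0.552])]
brim_flange [(0.71, [156.0, 340.0], [0.537, -0.57])]
```

View pics/scene0.png

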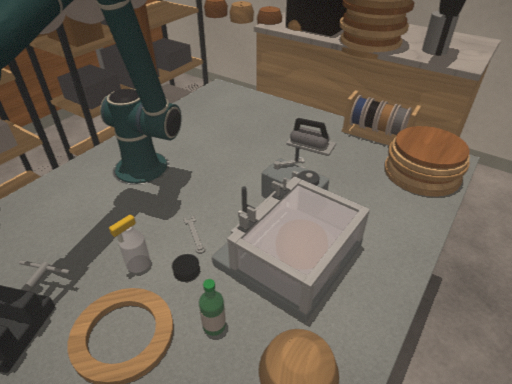

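View pics/side0.png

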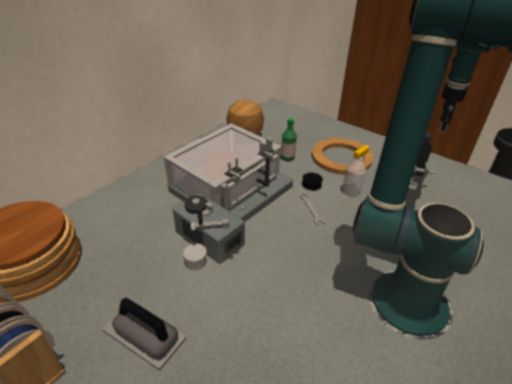

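Request:
step_arm([
  [[0, 0, 0.1], [0, 0, -30], 85],
  [[0, 0, 0.1], [0, 0, -35], 85],
  [[0, 0, 0.077], [0, 0, -35], 85],
  [[0, 0, 0], [19, -34, 0], 85],
  [[0, 0, 0], [19, -34, 0], 85],
])

```text
time: 2.12
tool_pos: [0.2223, -0.583, 0.4077]
tcp_rot: [3.135, -0.005, 0.004]
wrist_force: [1.5, 1.0, -0.4]
width: 0.998
grip_force: 0.0
```

Request:
step_arm([
  [[0, 0, 0], [19, -34, 0], 85],
  [[0, 0, 0], [19, -34, 0], 85],
  [[0, 0, 0], [19, -34, 0], 85],
  [[0, 0, 0], [19, -34, 0], 85],
  [[0, 0, 0], [19, -34, 0], 85],
])

```text
time: 2.53
tool_pos: [0.3179, -0.4096, 0.4041]
tcp_rot: [3.141, -0.001, 0.001]
wrist_force: [1.0, 0.5, -0.0]
width: 0.994
grip_force: 0.0
```

Request:
step_arm([
  [[0, 0, 0], [19, -34, 0], 85],
  [[0, 0, 0], [19, -34, 0], 85],
  [[0, 0, 0], [19, -34, 0], 85],
  [[0, 0, 0], [19, -34, 0], 85],
  [[0, 0, 0], [19, -34, 0], 85],
])

```text
time: 2.95
tool_pos: [0.413, -0.2395, 0.4043]
tcp_rot: [3.141, -0.001, 0.001]
wrist_force: [0.4, 0.2, 0.8]
width: 0.993
grip_force: 0.0
```

Request:
step_arm([
  [[0, 0, 0], [19, -34, 0], 85],
  [[0, 0, 0], [19, -34, 0], 85],
  [[0, 0, 0], [19, -34, 0], 85],
  [[0, 0, 0], [19, -34, 0], 85],
  [[0, 0, 0], [0, 0, 0], 85],
])

```text
time: 3.37
tool_pos: [0.4908, -0.0999, 0.404]
tcp_rot: [-3.138, -0.01, -0.003]
wrist_force: [0.1, -0.9, -0.7]
width: 0.999
grip_force: 0.0
```

Run:
```python
from h import *
c="wrist"
cal=calibration(c);im=read_camera(c);cv2.imwrite("pics/w1.png",im[:,:,::-1])
print((-np.array(cal["R"]).T@np.array(cal["t"])).round(3),read_state()["tool_pos"])
for n,z in dict(hook_hinge=.16,hook_knob=.169,first_mid=.195,second_mid=.195,first_post=.17,second_post=.17,gate_hinge=.205,gate_handle=.205,machine=0).items():
        print(n,[(round(d["score"],2),np.round(d["at"]).tolist(),atz(c,cal,d["at"],z)[:2].round(3).tolist()) for d in tip_of(c,n)[:2]])
```

```text
[ 0.569 -0.099  0.474] [ 0.48968943 -0.10233301  0.40391241]
hook_hinge [(0.85, [132.0, 36.0], [0.548, 0.188])]
hook_knob [(0.93, [104.0, 0.0], [0.594, 0.248])]
first_mid [(0.6, [5.0, 143.0], [0.67, 0.013])]
second_mid [(0.55, [13.0, 322.0], [0.656, -0.159])]
first_post [(0.65, [12.0, 168.0], [0.667, -0.006])]
second_post [(0.91, [21.0, 336.0], [0.657, -0.179])]
gate_hinge [(0.59, [46.0, 79.0], [0.636, 0.08]), (0.39, [12.0, 167.0], [0.656, -0.015])]
gate_handle [(0.91, [78.0, 236.0], [0.589, -0.079])]
machine [(0.35, [7.0, 146.0], [0.737, 0.087])]
```

View pics/w1.png

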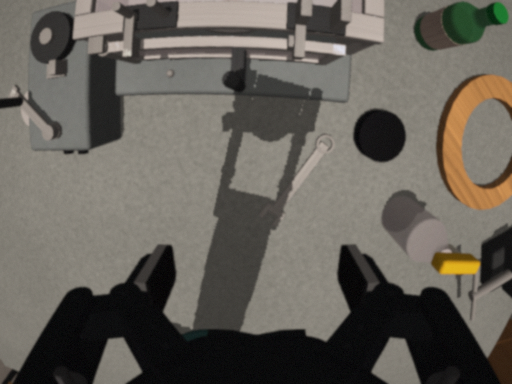

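Run:
```python
from h import *
P=[("wrist",(35,50)),("scene",(178,312)),("side",(203,196))]
A=np.zeros((3,3));b=np.zeros(3);L=[]
for c,a in P:
    o,d=ray(c,calibration(c),a);M=np.eye(3)-np.outer(d,d);A+=M;b+=M@o;L.append((o,d))
x=np.linalg.solve(A,b);print(x,[np.linalg.norm(np.cross(x-o,d)) for o,d in L])
```

```text
[0.68560633 0.18225127 0.1210967 ] [np.float64(0.004448709829394872), np.float64(0.007266766870965326), np.float64(0.003450632326608335)]
```

Request:
step_arm([
  [[0, 0, 0], [10, -40, 0], 85],
  [[0, 0, 0], [10, -40, 0], 85],
  [[0, 0, 0], [10, -40, 0], 85],
  [[0, 0, 0], [10, -40, 0], 85],
  [[0, 0, 0], [10, -40, 0], 85],
])

```text
time: 4.28
tool_pos: [0.5388, 0.0956, 0.4042]
tcp_rot: [3.142, -0.003, 0.001]
wrist_force: [0.6, -0.4, -0.1]
width: 0.994
grip_force: 0.0
```

Request:
step_arm([
  [[0, 0, 0], [10, -40, 15], 85],
  [[0, 0, 0], [5, -30, 20], 85],
  [[0, 0, 0], [5, -30, 20], 85],
  [[0, 0, 0], [0, 0, 20], 85],
  [[0, 0, 0], [0, 0, 0], 85],
])

```text
time: 4.7
tool_pos: [0.5561, 0.1931, 0.3242]
tcp_rot: [3.139, 0.003, -0.013]
wrist_force: [-1.9, -0.3, -1.6]
width: 0.997
grip_force: 0.0
```

```bash
cat >> h.py <<'E'
Z=dict(hook_hinge=.16,hook_knob=.169,first_mid=.195,second_mid=.195,first_post=.17,second_post=.17,gate_hinge=.205,gate_handle=.205)
def look(names,pic=None,c="wrist"):
    cal=calibration(c);im=read_camera(c);s=read_state()
    if pic: cv2.imwrite(f"pics/{pic}.png",im[:,:,::-1])
    print(s["time"],s["tool_pos"].round(4),s["tcp_rot"].round(3))
    for n in names:
        print(n,[(round(d["score"],2),np.round(d["at"]).tolist(),atz(c,cal,d["at"],Z[n])[:2].round(4).tolist()) for d in tip_of(c,n)[:2]])
E
python3 -c "
from h import *
look(['hook_hinge','hook_knob','gate_hinge','first_mid','first_post'],'w2')"
```

```text
4.75 [0.5568 0.1923 0.3266] [ 3.139e+00  1.000e-03 -9.000e-03]
hook_hinge [(0.58, [206.0, 260.0], [0.5453, 0.1904])]
hook_knob [(0.69, [151.0, 186.0], [0.5945, 0.2484])]
gate_hinge [(0.82, [97.0, 418.0], [0.6418, 0.0823])]
first_mid [(0.96, [77.0, 478.0], [0.667, 0.0169])]
first_post [(0.64, [78.0, 478.0], [0.67, -0.0061])]
```

View pics/w2.png

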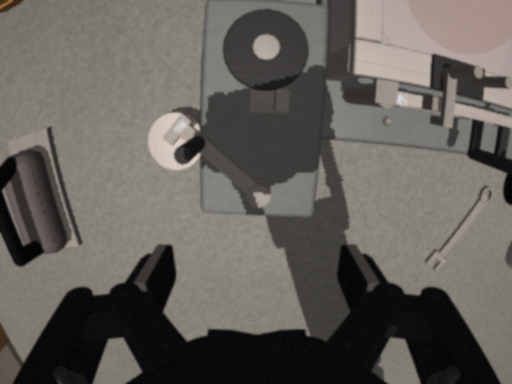

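Request:
step_arm([
  [[0, 0, 0], [19, -28, 0], 85],
  [[0, 0, 0], [19, -28, 0], 85],
  [[0, 0, 0], [0, 0, 35], 85],
  [[0, 0, 0], [0, 0, 35], 85],
  [[0, 0, 0], [0, 0, 33], 85],
])

```text
time: 5.42
tool_pos: [0.5977, 0.2487, 0.2279]
tcp_rot: [-3.14, 0.001, -0.007]
wrist_force: [-0.3, -0.2, -1.0]
width: 0.993
grip_force: 0.0
```

Request:
step_arm([
  [[0, 0, 0], [0, 0, 0], 5],
  [[0, 0, 0], [0, 0, 0], 5],
  [[0, 0, 0], [0, 0, 0], 5],
  [[0, 0, 0], [0, 0, 0], 5],
  [[0, 0, 0], [0, 0, 0], 5],
], grip_force=20)

```text
time: 5.83
tool_pos: [0.5979, 0.249, 0.2304]
tcp_rot: [-3.14, 0.001, -0.009]
wrist_force: [-0.3, 0.1, -0.4]
width: 0.292
grip_force: 0.0
```

Request:
step_arm([
  [[0, 0, 0], [0, 0, 5], 5],
  [[0, 0, 0], [0, 0, 0], 5],
  [[0, 0, 0], [0, 0, 0], 5],
])

```text
time: 6.08
tool_pos: [0.598, 0.2487, 0.2256]
tcp_rot: [-3.14, 0.0, -0.009]
wrist_force: [-0.6, -2.2, 8.8]
width: 0.158
grip_force: 19.8
```

Request:
step_arm([
  [[0, 0, 0], [8.5, 8, 0], 5],
  [[0, 0, 0], [7, 9.5, 0], 5],
  [[0, 0, 0], [5.5, 10.5, 0], 5],
  [[0, 0, 0], [4, 11, 0], 5],
  [[0, 0, 0], [0, 0, 0], 5],
])

```text
time: 6.5
tool_pos: [0.6249, 0.2094, 0.2254]
tcp_rot: [-3.139, 0.002, -0.015]
wrist_force: [6.1, 1.3, 4.8]
width: 0.157
grip_force: 19.9
```

Request:
step_arm([
  [[0, 0, 0], [2, 11.5, 0], 5],
  [[0, 0, 0], [0.3, 6, 0], 5],
  [[0, 0, 0], [0, 2, 0], 5],
  [[0, 0, 0], [0, 0, 0], 5],
])

```text
time: 6.83
tool_pos: [0.6262, 0.1907, 0.2252]
tcp_rot: [-3.139, 0.002, -0.013]
wrist_force: [3.8, 1.1, 4.9]
width: 0.158
grip_force: 20.1
```

Still free; creep on towards the stop, watching the force.

Request:
step_arm([
  [[0, 0, 0], [0, 3, 0], 5],
  [[0, 0, 0], [0, 3, 0], 5],
  [[0, 0, 0], [0, 0, 0], 5],
])

```text
time: 7.08
tool_pos: [0.6261, 0.1868, 0.2252]
tcp_rot: [-3.135, 0.002, -0.014]
wrist_force: [3.7, 9.1, 4.6]
width: 0.164
grip_force: 20.5
```

Request:
step_arm([
  [[0, 0, 0], [0, 2, 0], 5],
  [[0, 0, 0], [0, 2, 0], 5],
  [[0, 0, 0], [0, 0, 0], 5],
])

```text
time: 7.33
tool_pos: [0.626, 0.1863, 0.2252]
tcp_rot: [-3.129, 0.002, -0.015]
wrist_force: [4.7, 19.0, 1.2]
width: 0.158
grip_force: 21.9
```

Request:
step_arm([
  [[0, 0, 0], [0, 0, 0], 5],
  [[0, 0, 0], [0, 0, 0], 5],
  [[0, 0, 0], [0, 0, 0], 5],
  [[0, 0, 0], [0, -4, 0], 5],
  [[0, 0, 0], [0, 0, 0], 40],
])

```text
time: 7.75
tool_pos: [0.6244, 0.1858, 0.2237]
tcp_rot: [-3.14, -0.002, -0.006]
wrist_force: [-0.2, -0.7, -0.3]
width: 0.285
grip_force: 0.0
```

Request:
step_arm([
  [[0, 0, 0], [0, 0, 0], 40],
  [[0, 0, 0], [0, 0, -30], 40],
  [[0, 0, 0], [0, 0, -40], 60],
  [[0, 0, 0], [-20, 30, -30], 85],
  [[0, 0, 0], [-20, 30, 0], 85],
])

```text
time: 8.17
tool_pos: [0.5884, 0.1282, 0.3254]
tcp_rot: [-3.14, -0.003, -0.017]
wrist_force: [1.3, -1.3, 0.8]
width: 0.872
grip_force: 0.0
```

Request:
step_arm([
  [[0, 0, 0], [-20, 35, 0], 85],
  [[0, 0, 0], [0, 35, 0], 85],
  [[0, 0, 0], [0, 35, 0], 85],
  [[0, 0, 0], [0, 25, 0], 85],
  [[0, 0, 0], [0, 0, 0], 85],
])

```text
time: 8.58
tool_pos: [0.5644, -0.0072, 0.3177]
tcp_rot: [3.139, -0.008, -0.003]
wrist_force: [-0.0, -0.1, 0.4]
width: 0.995
grip_force: 0.0
```

```bash
python3 -c "
from h import *
look(Z,'w3')"
```

```text
8.6333 [ 0.5646 -0.0051  0.3177] [ 3.141e+00 -7.000e-03 -3.000e-03]
hook_hinge [(0.59, [218.0, 56.0], [0.5434, 0.1908])]
hook_knob [(0.97, [142.0, 36.0], [0.6208, 0.1923])]
first_mid [(0.65, [65.0, 222.0], [0.6651, 0.0149])]
second_mid [(0.96, [91.0, 454.0], [0.6591, -0.1539])]
first_post [(0.64, [67.0, 251.0], [0.6662, -0.0031])]
second_post [(0.78, [96.0, 457.0], [0.6571, -0.1767])]
gate_hinge [(0.81, [111.0, 120.0], [0.6393, 0.0816])]
gate_handle [(0.71, [185.0, 361.0], [0.5888, -0.0763])]
```

View pics/w3.png

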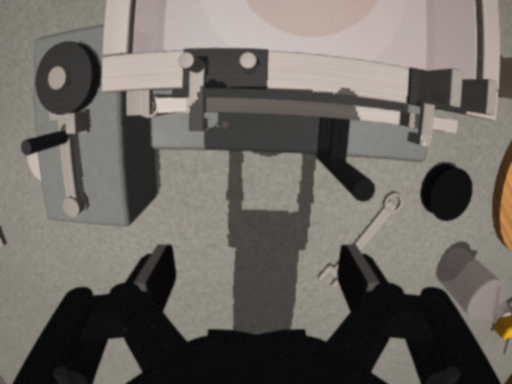

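```bash
python3 -c "
from h import *
cal=calibration('wrist')
for p in [(60,186),(60,248),(85,440),(95,475)]: print(p,atz('wrist',cal,p,.215).round(4))
im=cv2.imread('pics/w3.png')[20:160,150:500];cv2.imwrite('pics/w3c.png',cv2.resize(im,None,fx=2.2,fy=2.2,interpolation=2))
"
```

```text
(60, 186) [0.6683 0.0403 0.215 ]
(60, 248) [0.667  0.0044 0.215 ]
(85, 440) [ 0.6617 -0.1196  0.215 ]
(95, 475) [ 0.6595 -0.1521  0.215 ]
```

View pics/w3c.png

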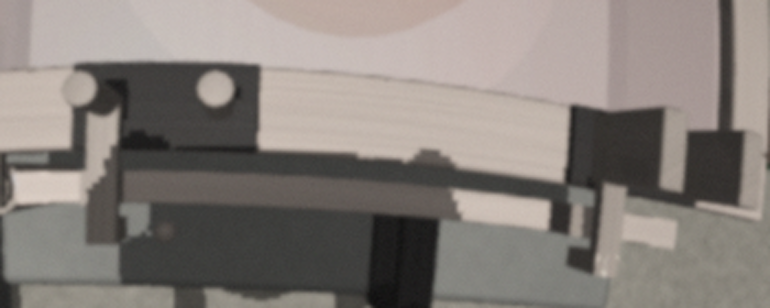

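```bash
python3 -c "
from h import *
look(['first_mid','second_mid','first_post','second_post','gate_hinge','gate_handle'],'w4')
cal=calibration('wrist')
im=cv2.imread('pics/w4.png')
g=cv2.cvtColor(im,6)[40:90,150:290];c=cv2.HoughCircles(cv2.resize(g,None,fx=4,fy=4,interpolation=2),cv2.HOUGH_GRADIENT,1,80,param1=100,param2=18,minRadius=20,maxRadius=45)
for u,v,r in (c[0] if c is not None else []):
  p=(v/4+40,u/4+150);print(np.round(p,1),r/4,atz('wrist',cal,p,.215).round(4))
im=im[20:160,150:500];cv2.imwrite('pics/w4c.png',cv2.resize(im,None,fx=2.2,fy=2.2,interpolation=2))
"
```

```text
9.0833 [ 0.5656 -0.0017  0.3182] [-3.141e+00 -2.000e-03  0.000e+00]
first_mid [(0.61, [64.0, 234.0], [0.6671, 0.0136])]
second_mid [(0.73, [97.0, 462.0], [0.6579, -0.1562])]
first_post [(0.78, [68.0, 262.0], [0.6667, -0.0043])]
second_post [(0.8, [99.0, 462.0], [0.6578, -0.176]), (0.68, [62.0, 236.0], [0.6718, 0.0145])]
gate_hinge [(0.96, [111.0, 128.0], [0.6398, 0.0823])]
gate_handle [(0.61, [187.0, 369.0], [0.5889, -0.0766]), (0.51, [67.0, 263.0], [0.664, -0.0042])]
[ 62.6 259.4] 8.05 [ 0.6655 -0.003   0.215 ]
[ 61.1 197.6] 7.675 [0.6673 0.0324 0.215 ]
```

View pics/w4c.png

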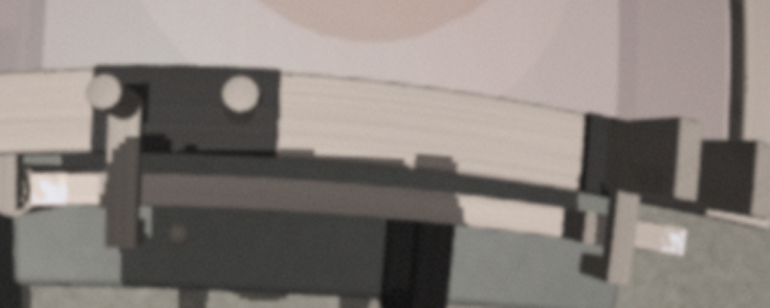

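Request:
step_arm([
  [[0, 0, 0.05], [0, 0, 0], 85],
  [[0, 0, 0], [33, -5, 0], 85],
  [[0, 0, 0], [33, -5, 0], 85],
  [[0, 0, 0], [33, -4, 0], 85],
  [[0, 0, 0], [0, 0, 15], 85],
], grip_force=40)

```text
time: 9.8
tool_pos: [0.6715, 0.0067, 0.3062]
tcp_rot: [-3.14, 0.079, -0.015]
wrist_force: [0.6, -0.8, 0.8]
width: 0.995
grip_force: 0.0
```

Request:
step_arm([
  [[0, 0, 0], [0, 0, 0], 85],
  [[0, 0, 0], [0, 0, 0], 85],
  [[0, 0, 0], [0, 0, 0], 85],
])

```text
time: 10.05
tool_pos: [0.6645, 0.0064, 0.3032]
tcp_rot: [3.141, -0.079, -0.002]
wrist_force: [0.2, -0.1, 0.8]
width: 0.995
grip_force: 0.0
```

Request:
step_arm([
  [[0, 0, 0], [1.5, -1, 25], 85],
  [[0, 0, 0], [0, 0, 25], 85],
  [[0, 0, 0], [0, 0, 0], 85],
  [[0, 0, 0], [0, 0, 0], 85],
])

```text
time: 10.38
tool_pos: [0.6651, 0.0074, 0.2525]
tcp_rot: [-3.141, 0.079, 0.005]
wrist_force: [-0.6, 0.1, 0.7]
width: 0.999
grip_force: 0.0
```

Request:
step_arm([
  [[0, 0, 0], [0, 0, 0], 20],
  [[0, 0, 0], [0, 0, 0], 20],
  [[0, 0, 0], [0, 0, 0], 20],
  [[0, 0, 0], [0, 0, 0], 20],
  [[0, 0, 0], [0, 0, 0], 20],
])

```text
time: 10.8
tool_pos: [0.6678, 0.0075, 0.256]
tcp_rot: [3.141, -0.078, 0.006]
wrist_force: [-0.3, 2.1, 4.9]
width: 0.344
grip_force: 41.1
```

Request:
step_arm([
  [[0, 0, 0], [0, 0, 0], 20],
  [[0, 0, 0], [0, 0, 0], 20],
  [[0, 0, 0], [0, 0, 0], 20],
])

```text
time: 11.05
tool_pos: [0.6678, 0.0075, 0.256]
tcp_rot: [-3.14, 0.079, -0.006]
wrist_force: [-0.7, 1.9, 6.4]
width: 0.346
grip_force: 40.8
```

Request:
step_arm([
  [[0, 0, 0], [0, 0, 0], 60],
  [[0, 0, 0], [0, 0, 0], 85],
  [[0, 0, 0], [0, 0, 0], 85],
  [[0, 0, 0], [0, 0, -30], 85],
  [[0, 0, 0], [0, 0, -30], 85],
])

```text
time: 11.47
tool_pos: [0.6649, 0.007, 0.31]
tcp_rot: [3.14, -0.079, -0.012]
wrist_force: [-0.2, -0.7, 1.8]
width: 0.992
grip_force: 0.0
```

Request:
step_arm([
  [[0, 0, 0], [-20, 35, 0], 85],
  [[0, 0, 0], [-20, 35, 0], 85],
  [[0, 0, 0], [-20, 35, 0], 85],
  [[0, 0, 0], [0, 0, 0], 85],
  [[0, 0, 0], [0, 0, 0], 85],
])

```text
time: 11.88
tool_pos: [0.6004, -0.0964, 0.3131]
tcp_rot: [3.14, -0.084, -0.001]
wrist_force: [-0.4, 0.3, -0.4]
width: 0.996
grip_force: 0.0
```

Request:
step_arm([
  [[0, 0, 0], [0, 0, 0], 85],
  [[0, 0, 0], [0, 0, 0], 85],
])

```text
time: 12.05
tool_pos: [0.602, -0.0938, 0.313]
tcp_rot: [-3.14, 0.078, 0.0]
wrist_force: [0.1, 0.3, -0.1]
width: 0.992
grip_force: 0.0
```

```bash
python3 -c "
from h import *
look(['first_mid','second_mid','first_post','second_post','gate_handle'],'w5')
im=cv2.imread('pics/w5.png')[40:340,50:450];cv2.imwrite('pics/w5c.png',cv2.resize(im,None,fx=2,fy=2,interpolation=2))
"
```

```text
12.1 [ 0.6021 -0.0935  0.313 ] [-3.14   0.077  0.   ]
first_mid [(0.83, [134.0, 100.0], [0.6671, 0.0123])]
second_mid [(0.65, [180.0, 28.0], [0.6391, 0.0937]), (0.59, [132.0, 352.0], [0.658, -0.1581])]
first_post [(0.86, [129.0, 134.0], [0.6666, -0.004])]
second_post [(0.73, [129.0, 368.0], [0.6571, -0.1792])]
gate_handle [(0.6, [240.0, 232.0], [0.5902, -0.0762])]
```

View pics/w5c.png

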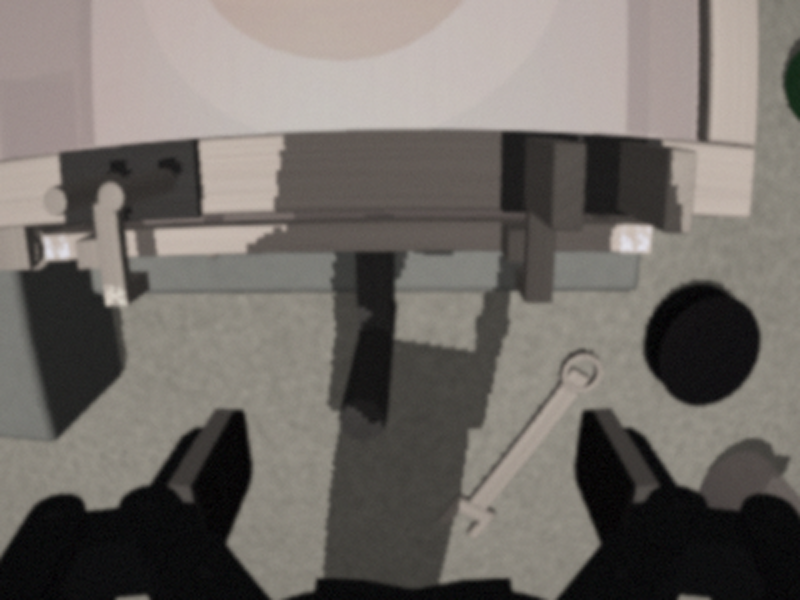

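Request:
step_arm([
  [[0, 0, 0], [30, 35, 0], 85],
  [[0, 0, 0], [30, 34, 0], 85],
  [[0, 0, 0], [0, 0, 0], 85],
  [[0, 0, 0], [0, 0, 0], 85],
  [[0, 0, 0], [0, 0, 0], 85],
])

```text
time: 12.77
tool_pos: [0.653, -0.1598, 0.3127]
tcp_rot: [-3.14, 0.079, 0.002]
wrist_force: [-0.5, -0.3, 0.6]
width: 0.995
grip_force: 0.0
```

```bash
python3 -c "
from h import *
print(read_state()['tool_pos'])
im=read_camera('wrist')[150:384,100:412,::-1];cv2.imwrite('pics/w6c.png',cv2.resize(im,None,fx=2,fy=2,interpolation=2))
"
```

```text
[ 0.65295593 -0.1597633   0.31266354]
```

View pics/w6c.png

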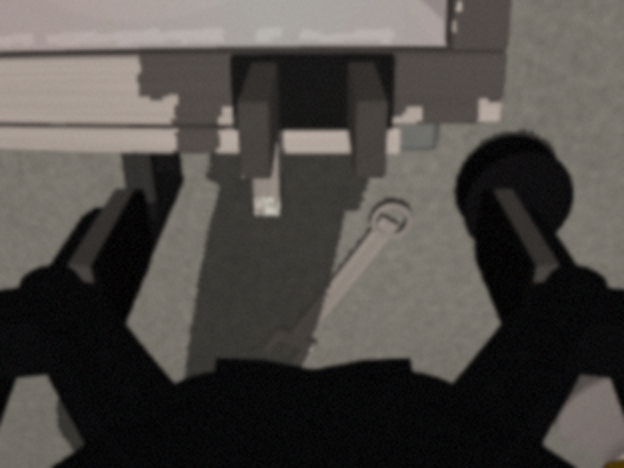

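Request:
step_arm([
  [[0, 0, 0], [5.5, 5, 20], 85],
  [[0, 0, 0], [0, 0, 20], 85],
  [[0, 0, 0], [0, 0, 20], 85],
  [[0, 0, 0], [0, 0, 0], 85],
  [[0, 0, 0], [0, 0, 0], 85],
])

```text
time: 13.23
tool_pos: [0.657, -0.164, 0.2523]
tcp_rot: [-3.14, 0.077, 0.005]
wrist_force: [0.4, -0.1, 1.0]
width: 0.998
grip_force: 0.0
```

Request:
step_arm([
  [[0, 0, 0], [0, 0, 0], 20],
  [[0, 0, 0], [0, 0, 0], 20],
  [[0, 0, 0], [0, 0, 0], 20],
  [[0, 0, 0], [0, 0, 0], 20],
  [[0, 0, 0], [0, 0, 0], 20],
])

```text
time: 13.65
tool_pos: [0.659, -0.1669, 0.256]
tcp_rot: [3.137, -0.078, 0.005]
wrist_force: [-1.9, -5.8, 3.2]
width: 0.361
grip_force: 45.3
```

Request:
step_arm([
  [[0, 0, 0], [0, 0, 0], 20],
  [[0, 0, 0], [0, 0, 0], 20],
  [[0, 0, 0], [0, 0, 0], 20],
])

```text
time: 13.9
tool_pos: [0.659, -0.167, 0.256]
tcp_rot: [3.138, -0.079, 0.005]
wrist_force: [-1.5, -3.7, 5.3]
width: 0.359
grip_force: 44.4
```

Request:
step_arm([
  [[0, 0, 0], [0, 0, 0], 60],
  [[0, 0, 0], [0, 0, 0], 85],
  [[0, 0, 0], [0, 0, 0], 85],
  [[0, 0, 0], [0, 0, -30], 85],
  [[0, 0, 0], [0, 0, -30], 85],
], grip_force=60)

```text
time: 14.32
tool_pos: [0.6566, -0.1647, 0.3101]
tcp_rot: [-3.139, 0.079, 0.011]
wrist_force: [-0.0, 0.5, -0.3]
width: 0.996
grip_force: 0.0
```

Request:
step_arm([
  [[0, 0, 0], [-24, -28, 0], 85],
  [[0, 0, 0], [-24, -28, 0], 85],
  [[0, 0, 0], [-24, -29, 0], 85],
  [[0, 0, 0], [0, 0, 0], 85],
  [[0, 0, 0], [0, 0, 0], 85],
])

```text
time: 14.73
tool_pos: [0.5895, -0.0753, 0.3131]
tcp_rot: [3.141, -0.075, -0.001]
wrist_force: [-0.2, 0.7, -0.3]
width: 0.997
grip_force: 0.0
```

Request:
step_arm([
  [[0, 0, 0], [0, 0, 0], 85],
  [[0, 0, 0], [0, 0, 0], 85],
])

```text
time: 14.9
tool_pos: [0.5913, -0.0774, 0.3134]
tcp_rot: [3.14, -0.079, 0.001]
wrist_force: [-0.5, 0.5, -0.3]
width: 0.996
grip_force: 0.0
```

```bash
python3 -c "
from h import *
look(['gate_handle','gate_hinge','second_post','hook_knob'],'w7')
im=cv2.imread('pics/w7.png');cv2.imwrite('pics/w7c.png',cv2.resize(im,None,fx=1.5,fy=1.5,interpolation=2))
"
```

```text
14.95 [ 0.5914 -0.0776  0.3133] [ 3.14e+00 -8.00e-02  1.00e-03]
gate_handle [(0.7, [7.0, 240.0], [0.7274, -0.0735])]
gate_hinge [(0.78, [165.0, 41.0], [0.6417, 0.0815])]
second_post []
hook_knob []
```

View pics/w7c.png

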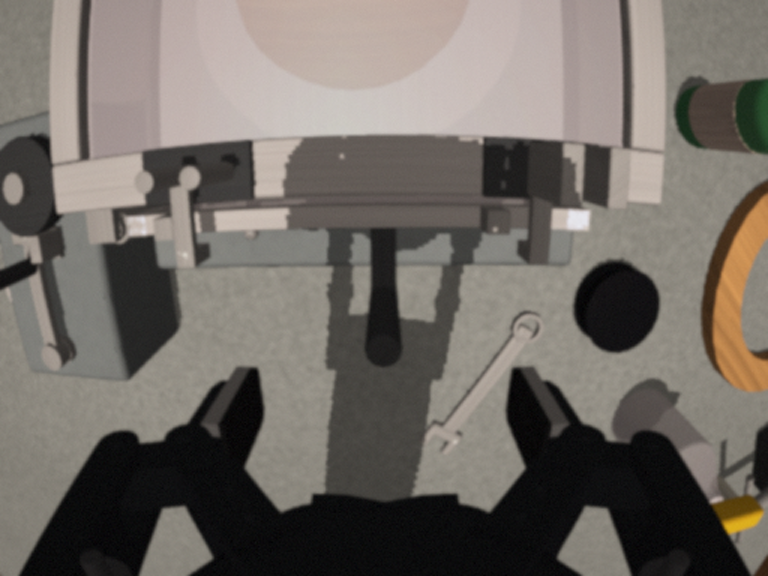

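Request:
step_arm([
  [[0, 0, 0], [-1.5, -1, 23], 85],
  [[0, 0, 0], [0, 0, 23], 85],
  [[0, 0, 0], [0, 0, 22], 85],
  [[0, 0, 0], [0, 0, 0], 40],
  [[0, 0, 0], [0, 0, 0], 8],
])

```text
time: 15.57
tool_pos: [0.5883, -0.0759, 0.2437]
tcp_rot: [-3.14, 0.08, 0.006]
wrist_force: [0.5, 0.1, -0.4]
width: 0.741
grip_force: 0.0
```

Request:
step_arm([
  [[0, 0, 0], [0, 0, 0], 5],
  [[0, 0, 0], [0, 0, 0], 5],
  [[0, 0, 0], [0, 0, 0], 5],
  [[0, 0, 0], [0, 0, 0], 5],
  [[0, 0, 0], [0, 0, 0], 5],
])

```text
time: 15.98
tool_pos: [0.59, -0.0766, 0.2473]
tcp_rot: [3.139, -0.079, 0.005]
wrist_force: [-1.2, -3.6, 6.1]
width: 0.171
grip_force: 58.4
```

Request:
step_arm([
  [[0, 0, 0], [-13.8, -4.4, 0], 5],
  [[0, 0, 0], [-13.3, -6.2, 0], 5],
  [[0, 0, 0], [-12.5, -7.3, 0], 5],
  [[0, 0, 0], [-12.3, -7.8, 0], 5],
])

```text
time: 16.32
tool_pos: [0.539, -0.05, 0.2473]
tcp_rot: [3.135, -0.08, 0.005]
wrist_force: [4.1, -13.1, 0.0]
width: 0.171
grip_force: 60.4
```

Request:
step_arm([
  [[0, 0, 0], [-11.2, -9.3, 0], 5],
  [[0, 0, 0], [-10.6, -9.9, 0], 5],
  [[0, 0, 0], [-9.5, -11, 0], 5],
  [[0, 0, 0], [-8.7, -11.7, 0], 5],
])

```text
time: 16.65
tool_pos: [0.4983, -0.0068, 0.2472]
tcp_rot: [3.133, -0.08, -0.007]
wrist_force: [-18.3, -17.6, 15.9]
width: 0.171
grip_force: 62.5
```

Request:
step_arm([
  [[0, 0, 0], [-7.4, -12.5, 0], 5],
  [[0, 0, 0], [-6.5, -13, 0], 5],
  [[0, 0, 0], [0, 0, 0], 5],
])

```text
time: 16.9
tool_pos: [0.4848, 0.0226, 0.247]
tcp_rot: [3.138, -0.077, -0.01]
wrist_force: [-14.1, -7.9, 15.5]
width: 0.167
grip_force: 62.0
```

Request:
step_arm([
  [[0, 0, 0], [-7, -13.5, 0], 5],
  [[0, 0, 0], [-6, -13.8, 0], 5],
  [[0, 0, 0], [-3, -11.5, 0], 5],
  [[0, 0, 0], [-2, -11.5, 0], 5],
  [[0, 0, 0], [0, 0, 0], 5],
])

```text
time: 17.32
tool_pos: [0.4723, 0.0748, 0.2469]
tcp_rot: [-3.14, 0.077, -0.001]
wrist_force: [-4.1, -2.3, 6.8]
width: 0.171
grip_force: 61.0
```

Request:
step_arm([
  [[0, 0, 0], [0, 0, 0], 5],
  [[0, 0, 0], [0, 0, 0], 5],
  [[0, 0, 0], [0, 0, 0], 5],
  [[0, 0, 0], [0, 0, 0], 5],
  [[0, 0, 0], [0, 0, 0], 5],
])

```text
time: 17.73
tool_pos: [0.4724, 0.0737, 0.2469]
tcp_rot: [3.14, -0.078, -0.0]
wrist_force: [-4.5, -1.4, 7.7]
width: 0.168
grip_force: 61.1
```

```bash
python3 -c "
from h import *
look(['first_mid','second_mid','gate_hinge','hook_knob','hook_hinge','first_post','second_post'])
s=read_state();p=s['tool_pos'][:2]-[.640,.082];print(np.hypot(*p), (-106.4-2.9-np.degrees(np.arctan2(p[1],p[0])))%360)
for c in ('side','scene'): look(['gate_handle','hook_knob','hook_hinge','spray_bottle'][:3],'s8' if c=='side' else None,c)
im=cv2.imread('pics/s8.png')[90:290,130:380];cv2.imwrite('pics/s8c.png',cv2.resize(im,None,fx=3,fy=3,interpolation=2))
"
```

```text
17.7833 [0.4724 0.0737 0.2469] [ 3.14  -0.078 -0.   ]
first_mid []
second_mid []
gate_hinge []
hook_knob [(0.66, [13.0, 49.0], [0.6188, 0.1886])]
hook_hinge [(0.93, [131.0, 64.0], [0.5451, 0.1887])]
first_post []
second_post []
0.16775033124091407 67.85040680205012
18.1833 [0.4724 0.0737 0.2469] [ 3.14  -0.078 -0.   ]
gate_handle [(0.53, [194.0, 266.0], [0.4737, 0.0771]), (0.34, [184.0, 224.0], [0.6059, 0.1254])]
hook_knob [(0.7, [201.0, 205.0], [0.6253, 0.1914]), (0.15, [195.0, 266.0], [0.4971, 0.0466])]
hook_hinge [(0.91, [216.0, 227.0], [0.5329, 0.1937]), (0.23, [154.0, 343.0], [0.4326, -0.349])]
18.3833 [0.4725 0.0737 0.2469] [ 3.14  -0.078 -0.   ]
gate_handle [(0.53, [156.0, 244.0], [0.4866, 0.0649])]
hook_knob [(0.7, [161.0, 295.0], [0.6213, 0.1848])]
hook_hinge [(0.85, [158.0, 276.0], [0.549, 0.1737]), (0.68, [268.0, 189.0], [0.6238, -0.3774])]
```

View pics/s8c.png

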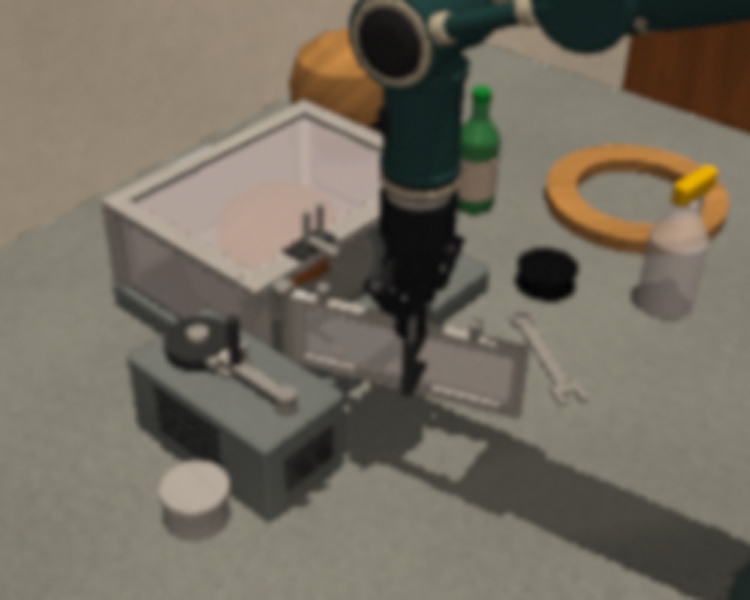

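The picture shows the gate wide open at about 68 degrees, held by the handle at crop pixel (410, 360). The hook is home at (255, 375), and nothing lying around has moved. I'm handing the job in.

```bash
python3 -c "
from workcell import *
print(finish_job())"
```

```text
the job is handed in; nothing more can be done
None
```

The job is handed in, with no verdict shown: hook home in its jaw, round then flat catch squeezed, and the gate held by its handle at about 68° (measured from the arm pose), with no bystanders visibly moved.

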